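Free the hemmed-in ring blank and load the sizing machine

TASK

The copper ring blank is hemmed in on the wood-rimmed tray by two brass dies and a steel punch. First stand all three of them upright on the green side mat; then, while they are there, take the ring blank to the cream sizing machine and lay it flat on the round black pad with the small pin inside the ring; last, stand each die and the punch back upright and centred on the very seat of the tray it came from. Leave the jar, the ring box and the loupe where they are.

Things in the scene. Friction and masses are not known exactly. Their poses are not given: they have to be found in the camera images.
- blue_die: Brass die with a blue collar and blue cap. Round foot 40 mm across, 28 mm tall; on it a coloured collar 32 mm across, 3 mm thick; then a round shank 18 mm across from 31 to 86 mm up (last 6 mm the coloured cap). 0.3 to 0.5 kg. Origin: centre of the foot's underside; z up the shank. Stands on one of the tray's seats (which one varies). Grip the shank from above; the next shank's axis is 64 mm away.
- red_die: Brass die with a red collar and red cap. Same shape, size, mass and origin as the blue die; starts on another seat.
- punch: Steel (silver-grey) punch with a black collar and black cap. Same shape, size, mass and origin as the blue die; starts on another seat.
- ring_blank: Copper ring blank, lying flat: 29 mm outside diameter, 22 mm bore, 12 mm tall, 30 g. Origin: centre of its underside, on the ring's axis; z along the axis. Starts on the tray floor, midway between the three seats, about 2 mm from the foot of each die and the punch: no room for fingers until they are gone.
- tray: Fixed tray with a white floor and dark wooden rim, 170 x 170 mm, floor top at 8 mm, rim 6 mm wide with its top 14 mm above the counter. Origin: centre of its underside on the counter. Three flat grey disc seats 48 mm across on the floor, centres 37 mm from the tray's centre, along its own +x and at 120 and 240 degrees anticlockwise from it. Place and yaw vary; it may change sides with the mat.
- mat: Fixed flat green mat, 180 x 180 mm and 4 mm thick, empty at the start: the side area. Origin: centre of its underside on the counter; top at z = 4 mm. Place and yaw vary.
- machine: Fixed cream ring sizing machine. Origin: on the counter, under the small steel pin (5 mm thick, 12.5 mm tall) in the middle of a flat black round pad 72 mm across, its top 35 mm above the counter. Base 150 mm wide, 31 mm high, 50 mm before the pin (own -x) to 310 mm behind. Its 340 mm high head begins 130 mm behind the pin (own +x, roughly world -y); mandrel and lever are not used.
- jar: Bystander: amber glass jar with a white cap, 52 mm across, 85 mm tall. Origin under its centre. Leave alone.
- ring_box: Bystander: dark blue closed ring box, 57 x 57 mm, 44 mm tall. Origin under its centre. Leave alone.
- loupe: Bystander: black loupe standing on its foot, 48 mm across, 40 mm tall. Origin under its centre. Leave alone.

How it is judged:
By the outcome, as a careful person would: the job done as asked, in the order asked, and still so for the second after the job is handed in, with the robot touching nothing.
It also fails if it takes over 136 s, if anything falls off the work surface, if the arm or the gripper's body presses on something with over 40 N, if the wrist force passes 120 N, or if a joint passes its speed limit or range.

ROBOT

A 7-joint arm with a two-finger parallel gripper is mounted at the origin on the work surface. World frame = base frame: x ahead of the robot, y to its left, z up, the work surface at z = 0. Lengths are in m, angles in rad, forces in N, time in s.
With the tool pointing down it reaches from about 0.35 to 0.9 m from the base axis. Payload 8.1 kg.
Tool frame: the origin (TCP) lies on the mounting face of the last link; the fingertips stand arm.tips_ahead ahead of it and the grasp point (between the pads) lies 159 mm ahead of it (arm.tips_ahead is the distance from the TCP to the fingertips, in m); z points along the fingers, y is the line along which they close (so a half turn about z gives the same grasp; the last joint's range is limited). The gripper opens to 92 mm and grips with 3 to 60 N. Pads are 19 mm wide; open, the fingers measure 130 mm over their backs; the gripper's body (75 mm by 190 mm) begins 47 mm behind the grasp point.
Start: joints at [-1.349, 0.434, 0.025, 1.573, -0.012, 1.134, -0.075], TCP at [0.199, 0.592, 0.405] pointing down, gripper open.
Joint ranges: [-2.62, 2.62], [-0.44, 2.09], [-1.27, 1.32], [0.08, 2.57], [-1.32, 4.46], [0.12, 2], [-2.74, 2.74]. Speed limits (rad/s): [2.22, 2.22, 3.01, 3.01, 3.14, 3.14, 3.14].

INTERFACE

Orientations are given as a unit quaternion [w, x, y, z].
In Python, from cell import arm gives the robot as it stands.
- The arm moves only by the tool inch_along, called after ">>>" as name(argument=value, ...), one argument or row to a line, values as JSON. Schema: {"type":"object","properties":{"ticks":{"type":"array","items":{"type":"array","prefixItems":[{"type":"number"},{"type":"array","items":{"type":"number"},"minItems":3,"maxItems":3},{"type":"number"}],"minItems":3,"maxItems":3},"minItems":1,"maxItems":20},"clamp_n":{"type":"number"},"only":{"type":"string"},"quiet":{"type":"boolean"},"lines":{"type":"string"}},"required":["ticks"],"additionalProperties":false}. ticks is a list of rows, 1 to 20 of them, each written [opening, [dx, dy, dz], turn]: the opening from 0.0 (shut) to 1.0 (fully open), then dx, dy, dz in parts of the range, where 1.0 means 0.6 m, then a turn about the tool's z in a scale on which 1.0 is pi/2 rad; each row is the pose to reach, as a shift and turn from the pose commanded when the call began, along the tool's axes at that moment; what a row does not reach only later rows make up. A row lasts 1/8 s, in which the tool goes at most 0.0625 m and 0.188 rad, less where a joint would pass 70% of its speed; a pose out of reach is approached as far as the arm can. The fingers move at their own pace and stop on an object; clamp_n is the grip in N (left out, the last holds). Time passes only in rows, so rows that do not move let the fingers close. The tool returns the time, the measured TCP pose, the force, the opening and the grip force at its end. only (a regular expression) keeps the lines of the reply that match it, lines (a string "A,B") keeps lines A to B, and quiet returns only ok. Input that does not fit is refused with a message, and nothing moves.
- arm.get_state(): the state, without advancing time (a new reading comes with each control period).
- arm.grab_frame(name): name is "scene" or "side" or "wrist"; returns a dict with "color" (420x560x3 uint8, red, green, blue), "K" (3x3 intrinsics, pixels), "D" ([k1, k2, p1, p2, k3] as OpenCV has them; the pictures are not rectified), "pose" (4x4, takes a point from camera to world coordinates). Camera axes: x right, y down, z forward; pixel columns grow to the right and rows downward; lengths in m; the calibration is good to about 2 mm. A picture is of the moment at which its call begins. There is no depth.
- arm.finish_job(): hands the job in; it is judged then, once.
Trained networks look in a picture, given as the dict that the camera call returned (one of the last four; its "shot" number tells which), for a name from the list of things; names that differ only in an ending like _2 or _b are one class to them, and where a whole thing is asked for, a point or a joint stands for the part that bears it (a point fixed in the world has none). Each returns a list of dicts, best first, with "p" (0 to 1); they miss things now and then, are a little off and sometimes report something else, mostly with a low value. They report only what shows in the picture. A call takes as long as a camera call.
- arm.recognise(picture, target): "xy" ([column, row] in pixels, amid what is visible of it).
The state is a dict: "time_s": time; "joints": joint angles; "dq": joint speeds; "joint_torque": joint torques, N m; "eef_pos": TCP position; "ee_rot": TCP orientation; "wrist_force": force on the tool from outside, world axes, zero at the start; "torque": the same for the moment, N m; "grip_width": opening from 0.0 (shut) to 1.0 (fully open); "gripper_force": force on a finger pad.
Only numpy, scipy, OpenCV 4.12 (cv2) and the standard library are available. Lean on these libraries where they do the work, as an engineer would, in place of code of your own. Each camera call takes 0.05 s, during which the arm holds its last target. There are 200 camera calls.

## Working session

There is one attempt and no reset: what is moved stays moved. The work goes in short steps, Python scripts to look and compute and a tool call to move; the robot and the scene stay as the last step left them, time stands still between calls to the robot, and variables do not carry over. Pictures are saved under pics/ and viewed, at most 14 in all, crops included, and the job is handed in when it is done.

```bash
ls; mkdir -p pics; python3 - <<'E'
from cell import arm
import cv2, numpy as np
print(arm.tips_ahead, arm.get_state())
for n in ["scene","side"]:
    f=arm.grab_frame(n); cv2.imwrite(f"pics/{n}0.png",f["color"][:,:,::-1])
    print(n,f["K"].tolist(),f["D"],np.round(f["pose"],3).tolist())
    for t in ["blue_die","red_die","punch","ring_blank","tray","mat","machine","jar","ring_box","loupe"]:
        print(t,[(np.round(d["xy"],1).tolist(),round(d["p"],2)) for d in arm.recognise(f,t)][:2])
E
```

```text
pics
0.178 {'time_s': 0.0, 'joints': array([-1.34862771,  0.43524253,  0.02493691,  1.57413726, -0.01157412,
        1.13397855, -0.07511083]), 'dq': array([ 5.94998742e-04, -2.04952066e-03,  7.44072946e-05,  2.55015451e-04,
       -3.76724466e-04, -6.83408504e-04,  1.00361141e-03]), 'joint_torque': array([ 1.85463236e-04, -6.67855167e+01,  9.84759182e-01, -3.14450705e+01,
       -6.05320581e-02,  4.27888229e-02,  2.03947584e-04]), 'eef_pos': array([0.19937174, 0.59209246, 0.40391665]), 'ee_rot': array([-5.37616129e-05,  1.61689994e-01,  9.86841268e-01, -8.08842404e-04]), 'wrist_force': array([-0.17997344, -0.4989908 , -0.15947482]), 'torque': array([-0.02479191,  0.01049174, -0.04071531]), 'gripper_force': 0.0, 'grip_width': 1.0010198774771362}
scene [[466.25206805132524, 0.0, 283.8711378566687], [0.0, 466.25206805132524, 213.06182467455923], [0.0, 0.0, 1.0]] [0.05639351 0.         0.         0.         0.        ] [[-0.83, 0.456, -0.32, 0.921], [0.557, 0.668, -0.493, 0.454], [-0.011, -0.588, -0.809, 0.816], [0.0, 0.0, 0.0, 1.0]]
blue_die [([396.0, 272.4], 0.87), ([325.9, 79.8], 0.7
[... 321 characters left out ...]
229.8], 0.62), ([325.0, 79.0], 0.24)]
side [[385.98926845891356, 0.0, 277.6109977233668], [0.0, 385.98926845891356, 207.37969631369415], [0.0, 0.0, 1.0]] [-0.06715588  0.          0.          0.          0.        ] [[-0.744, -0.467, 0.478, 0.189], [-0.668, 0.516, -0.536, 0.454], [0.004, -0.718, -0.696, 0.662], [0.0, 0.0, 0.0, 1.0]]
blue_die [([231.1, 301.9], 0.7)]
red_die [([264.0, 321.8], 0.68)]
punch [([225.4, 333.6], 0.9)]
ring_blank []
tray [([243.8, 336.3], 0.61), ([232.1, 299.7], 0.4)]
mat [([301.3, 224.4], 0.78)]
machine [([491.1, 180.5], 0.6)]
jar [([197.6, 212.2], 0.93)]
ring_box [([158.6, 237.6], 0.63), ([228.6, 333.8], 0.47)]
loupe [([251.0, 175.5], 0.86), ([231.0, 303.4], 0.54)]
```

View pics/scene0.png

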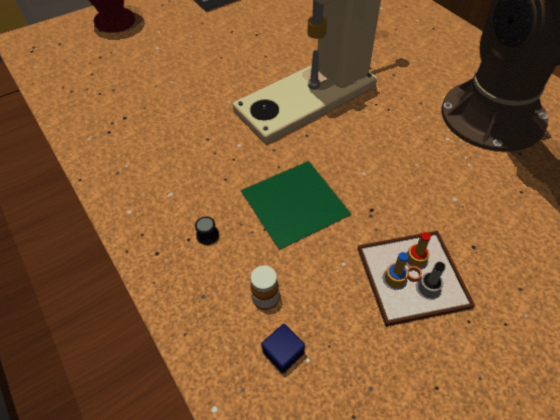

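View pics/side0.png

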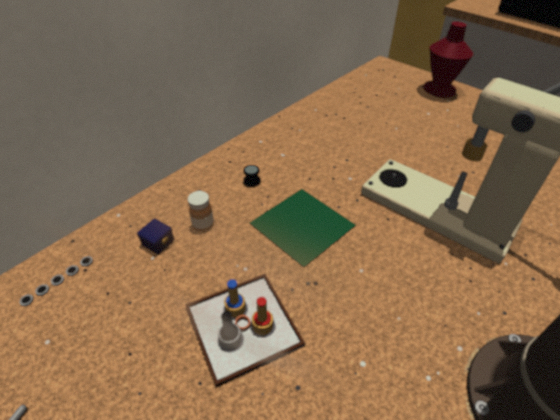

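The views show the tray with corners at scene (360,247), (438,233), (471,305) and (388,322). The mat is centred near (295,205), the black pad at (264,109), the jar at (265,288), the box at (284,348) and the loupe at (206,230).

```bash
cat > h.py <<'E'
from cell import arm
import cv2, numpy as np
def ray(f,px):
    u=cv2.undistortPoints(np.array(px,float).reshape(-1,1,2),f["K"],np.array(f["D"]))[:,0]
    d=np.c_[u,np.ones(len(u))]@f["pose"][:3,:3].T
    return f["pose"][:3,3],d
def plane(f,px,z):
    o,d=ray(f,px); return (o+d*((z-o[2])/d[:,2])[:,None])[:,:2]
def tri(fs,pxs):
    A=np.zeros((3,3));b=np.zeros(3)
    for f,p in zip(fs,pxs):
        o,d=ray(f,[p]); d=d[0]/np.linalg.norm(d[0]); M=np.eye(3)-np.outer(d,d); A+=M;b+=M@o
    return np.linalg.solve(A,b)
def proj(f,P):
    T=np.linalg.inv(f["pose"]); r,_=cv2.Rodrigues(T[:3,:3])
    return cv2.projectPoints(np.array(P,float).reshape(-1,1,3),r,T[:3,3],f["K"],np.array(f["D"]))[0][:,0]
def R():
    q=arm.get_state()["ee_rot"]; from scipy.spatial.transform import Rotation as S
    return S.from_quat([q[1],q[2],q[3],q[0]]).as_matrix()
def hsv(f): return cv2.cvtColor(f["color"],cv2.COLOR_RGB2HSV)
def big(m):
    n,l,s,c=cv2.connectedComponentsWithStats(m.astype(np.uint8)); k=1+np.argmax(s[1:,4]); return (l==k).astype(np.uint8),c[k]
def shift(dw):
    "world displacement -> tool axes"
    return np.round(R().T@np.array(dw),4)
def save(f,n,box=None,s=1):
    im=f["color"][:,:,::-1]
    if box: im=im[box[1]:box[3],box[0]:box[2]]
    cv2.imwrite(f"pics/{n}.png",cv2.resize(im,None,fx=s,fy=s,interpolation=cv2.INTER_CUBIC))
E
python3 - <<'E'
from h import *
fs=[arm.grab_frame(n) for n in("scene","side")]
for f in fs:
    H=hsv(f); h,s,v=[H[:,:,i].astype(int) for i in range(3)]
    m,c=big((h>60)&(h<90)&(s>120)); P=plane(f,np.argwhere(m)[:,::-1],.004)
    r=cv2.minAreaRect((P*1000).astype(np.float32)); print("mat",r)
B={"tray":[(410.7,285.2),(243.8,326)],"pad":[(264.5,109),(393,178)]}
print("tray",[plane(f,[p],.014)for f,p in zip(fs,[(414,277),(245,326)])])
print("tray corners",plane(fs[0],[(360,247),(438,233),(471,305),(388,322)],.014).round(3).tolist())
print("pad",[plane(f,[p],.035) for f,p in zip(fs,B["pad"])])
for n,z,p in [("jar",.042,((265,288),(200,211))),("box",.022,((284,348),(156,237))),("loupe",.02,((206,230),(252,176)))]:
    print(n,[plane(f,[q],z).round(3).tolist() for f,q in zip(fs,p)])
w=arm.grab_frame("wrist"); save(w,"w0"); print(np.round(np.array(R()),3).tolist(),np.round(w["pose"],3).tolist(),w["K"].tolist())
E
```

```text
mat ((563.4054565429688, -52.78233337402344), (175.3778533935547, 175.45880126953125), 85.40658569335938)
mat ((558.8153686523438, -68.97591400146484), (133.60903930664062, 170.8663330078125), 85.69357299804688)
tray [array([[0.48167165, 0.23194992]]), array([[0.46834462, 0.22842336]])]
tray corners [[0.524, 0.122], [0.372, 0.185], [0.436, 0.332], [0.584, 0.273]]
pad [array([[ 0.47451986, -0.31171966]]), array([[ 0.47269534, -0.30734995]])]
jar [[[0.738, 0.104]], [[0.738, 0.105]]]
box [[[0.767, 0.21]], [[0.765, 0.212]]]
loupe [[[0.762, -0.085]], [[0.758, -0.083]]]
[[-0.948, 0.319, 0.0], [0.319, 0.948, 0.0], [0.0, 0.0, -1.0]] [[0.319, 0.914, 0.251, 0.131], [0.948, -0.308, -0.084, 0.615], [0.0, 0.264, -0.964, 0.385], [0.0, 0.0, 0.0, 1.0]] [[291.1943143494372, 0.0, 274.861452341087], [0.0, 291.1943143494372, 208.69486535321155], [0.0, 0.0, 1.0]]
```

View pics/w0.png

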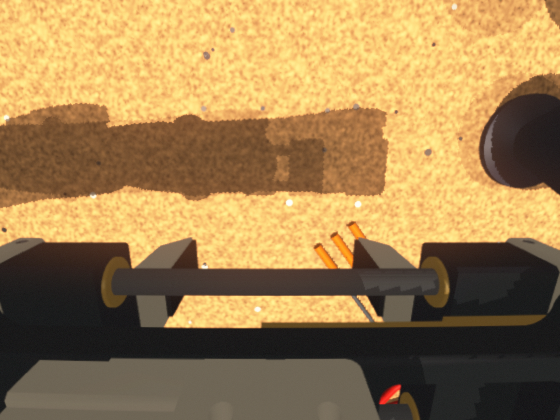

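The wrist view shows the bare counter above row 240, and the gripper hides everything below. I'll move so that the camera sits above the tray.

The rows are not in the units I measure in: shifts go in shares of 0.6 m and turns go in shares of pi/2 rad. I convert before sending: -0.453 m is -0.755, -0.256 m is -0.4267.

>>> inch_along(
  ticks=[
    [1, [-0.25, -0.1417, 0.025], 0],
    [1, [-0.755, -0.4267, 0.0733], 0],
    [1, [-0.755, -0.4267, 0.0733], 0],
    [1, [-0.755, -0.4267, 0.0733], 0],
    [1, [-0.755, -0.4267, 0.0733], 0],
    [1, [-0.755, -0.4267, 0.0733], 0],
    [1, [-0.755, -0.4267, 0.0733], 0],
    [1, [-0.755, -0.4267, 0.0733], 0],
    [1, [-0.755, -0.4267, 0.0733], 0],
    [1, [-0.755, -0.4267, 0.0733], 0],
    [1, [-0.755, -0.4267, 0.0733], 0],
    [1, [-0.755, -0.4267, 0.0733], 0],
  ],
  clamp_n=30,
)

```text
time_s: 2.75
eef_pos: [0.5462, 0.2066, 0.3609]
ee_rot: [-0.0, 0.161, 0.987, 0.0]
wrist_force: [0.1, -0.1, -0.2]
grip_width: 0.999
gripper_force: 0.0
```

```bash
python3 - <<'E'
from h import *
f=arm.grab_frame("wrist"); save(f,"w1",None,1.4)
for t in ["blue_die","red_die","punch","ring_blank","tray"]:
    print(t,[(np.round(d["xy"],1).tolist(),round(d["p"],2)) for d in arm.recognise(f,t)][:2])
print(R().round(3).tolist(), f["pose"].round(3).tolist())
E
```

```text
blue_die [([267.5, 165.7], 0.9)]
red_die [([239.3, 108.1], 0.88)]
punch [([305.7, 112.4], 0.84)]
ring_blank [([266.9, 121.0], 0.8)]
tray [([271.4, 121.1], 0.71)]
[[-0.948, 0.319, 0.0], [0.319, 0.948, 0.0], [-0.0, 0.0, -1.0]] [[0.317, 0.915, 0.251, 0.478], [0.949, -0.306, -0.083, 0.229], [0.001, 0.264, -0.965, 0.341], [0.0, 0.0, 0.0, 1.0]]
```

View pics/w1.png

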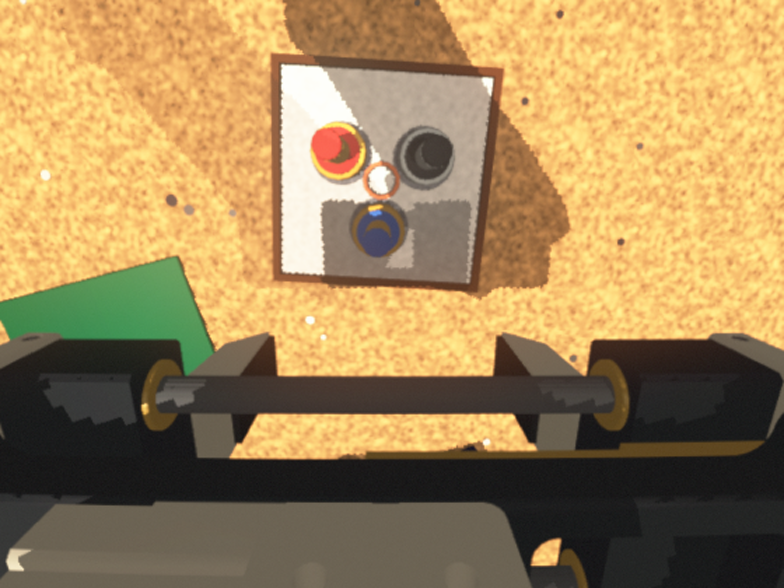

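The tray corners in the 1.4x picture are (273,55), (503,69), (476,291) and (274,281). The red foot is at about (338,152), the punch at (424,157), the blue foot at (378,229) and the ring at (380,181).

```bash
python3 - <<'E'
from h import *
f=arm.grab_frame("wrist")
C=plane(f,np.array([(273,55),(503,69),(476,291),(274,281)])/1.4,.014); c=C.mean(0); print(C.round(4).tolist(),c)
e=C[1]-C[0]; g=C[2]-C[1]; print(np.linalg.norm(e),np.linalg.norm(g),np.degrees([np.arctan2(*e[::-1]),np.arctan2(*g[::-1])]))
print("ring",plane(f,[np.array((380.5,181))/1.4],.014))
for n,p in dict(red=(338,152),punch=(424.5,157),blue=(378,229)).items():
    q=plane(f,[np.array(p)/1.4],.025)[0]; print(n,q, np.linalg.norm(q-c),np.degrees(np.arctan2(*(q-c)[::-1])))
h,s,v=[hsv(f)[:,:,i].astype(int) for i in range(3)]
sub=np.zeros(h.shape,bool); sub[30:220,180:370]=1
for n,m in dict(blue=(h>105)&(h<130)&(s>90)&sub, red=((h<5)|(h>174))&(s>190)&sub, blk=(v<45)&sub).items():
    print(n,big(m)[1], big(m)[0].sum())
save(f,"w1c",(190,30,365,215),3.2)
E
```

```text
[[0.3693, 0.1792], [0.4313, 0.3348], [0.5871, 0.2715], [0.5256, 0.1155]] [0.4782905  0.22526899]
0.16746368316066468 0.168166556492045 [ 68.27141112 -22.10313567]
ring [[0.47809321 0.224573  ]]
red [0.44851701 0.2016515 ] 0.03800324281808967 -141.57718520503255
punch [0.47217875 0.26101059] 0.0362603836735129 99.70363338057395
blue [0.51143255 0.211354  ] 0.035944707053065815 -22.775542484586826
blue [268.12 151.86] 50Traceback (most recent call last):
  File "<stdin>", line 11, in <module>
  File "h.py", line 22, in big
    n,l,s,c=cv2.connectedComponentsWithStats(m.astype(np.uint8)); k=1+np.argmax(s[1:,4]); return (l==k).astype(np.uint8),c[k]
                                                                      ~~~~~~~~~^^^^^^^^^
    return _wrapfunc(a, 'argmax', axis=axis, out=out, **kwds)
    return bound(*args, **kwds)
ValueError: attempt to get argmax of an empty sequence
```

```bash
python3 - <<'E'
from h import *
s=arm.get_state(); print(s["time_s"],s["eef_pos"],s["ee_rot"],s["dq"].round(4))
print(shift(np.array([.5122,.2114,.29])-s["eef_pos"]),shift(np.array([.5122,.2114,.228])-s["eef_pos"]))
E
```

```text
3.1 [0.5469352  0.20533166 0.36079485] [1.57588400e-05 1.61557462e-01 9.86863306e-01 4.78608254e-05] [ 0.0039  0.0009  0.0011 -0.0008 -0.0015 -0.0011 -0.0006]
[ 0.0349 -0.0053  0.0708] [ 0.0349 -0.0053  0.1328]
```

Converted, 0.133 m is 0.2217, 0.1 m is 0.1667.

>>> inch_along(
  ticks=[
    [0.5, [0.0582, -0.0088, 0.05], 0],
    [0.5, [0.0582, -0.0088, 0.1083], 0],
    [0.5, [0.0582, -0.0088, 0.1083], 0],
    [0.5, [0.0582, -0.0088, 0.1083], 0],
    [0.5, [0.0582, -0.0088, 0.1667], 0],
    [0.5, [0.0582, -0.0088, 0.2217], 0],
    [0.5, [0.0582, -0.0088, 0.2217], 0],
    [0.5, [0.0582, -0.0088, 0.2217], 0],
    [0.5, [0.0582, -0.0088, 0.2217], 0],
  ],
  clamp_n=40,
)

```text
time_s: 4.22
eef_pos: [0.5131, 0.2115, 0.2295]
ee_rot: [0.001, 0.162, 0.987, 0.001]
wrist_force: [0.5, 0.1, 1.1]
grip_width: 0.496
gripper_force: 0.0
```

```bash
python3 - <<'E'
from h import *
f=arm.grab_frame("wrist"); save(f,"w2")
E
```

```text
(no output)
```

View pics/w2.png

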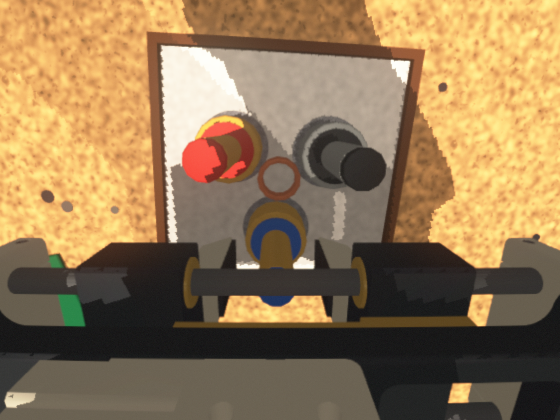

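The blue shank (277,270) is centred between the fingers. The ring is at (279,179).

Converted, -0.06 m is -0.1, -0.05 m is -0.0833.

>>> inch_along(
  ticks=[
    [0, [0, 0, 0], 0],
    [0, [0, 0, 0], 0],
    [0, [0, 0, 0], 0],
    [0, [0, 0, 0], 0],
    [0, [0, 0, 0], 0],
    [0, [0, 0, -0.0333], 0],
    [0, [0, 0, -0.0833], 0],
    [0, [-0.0333, -0.0417, -0.1], 0],
  ],
  clamp_n=40,
)

```text
time_s: 5.28
eef_pos: [0.5228, 0.1835, 0.2888]
ee_rot: [0.0, 0.159, 0.987, 0.001]
wrist_force: [0.9, 0.3, -4.2]
grip_width: 0.187
gripper_force: 40.0
```

>>> inch_along(
  ticks=[
    [0, [-0.05, -0.0667, 0], 0],
    [0, [-0.1, -0.1333, 0], 0],
    [0, [-0.1583, -0.2, 0], 0],
    [0, [-0.2167, -0.2733, 0], 0],
    [0, [-0.2587, -0.3252, 0], 0],
    [0, [-0.2587, -0.3252, 0.0167], 0],
    [0, [-0.2587, -0.3252, 0.0667], 0],
    [0, [-0.2587, -0.3252, 0.0917], 0],
    [0, [-0.2587, -0.3252, 0.1067], 0],
    [0, [-0.2587, -0.3252, 0.1067], 0],
    [0, [-0.2587, -0.3252, 0.1067], 0],
  ],
)

```text
time_s: 6.65
eef_pos: [0.6082, -0.053, 0.2241]
ee_rot: [0.0, 0.162, 0.987, 0.0]
wrist_force: [0.1, 0.4, -4.8]
grip_width: 0.188
gripper_force: 40.0
```

```bash
python3 - <<'E'
from h import *
f=arm.grab_frame("wrist"); save(f,"w3")
E
```

```text
(no output)
```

View pics/w3.png

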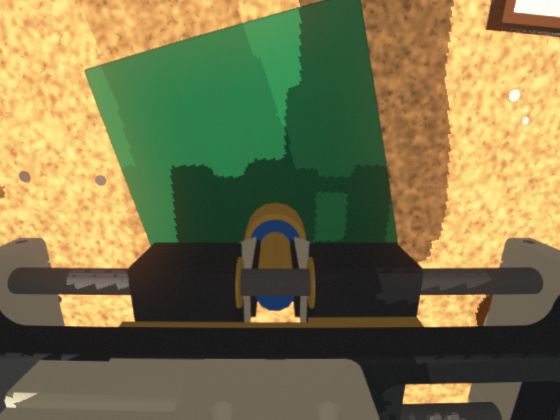

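The blue die hangs above the mat with its foot at (276,225), well inside. The weight is still on the wrist, so I'll lower it a little.

Converted, 0.001 m is 0.0017.

>>> inch_along(
  ticks=[
    [0, [0, 0, 0.0017], 0],
    [0, [0, 0, 0.0017], 0],
    [0, [0, 0, 0.0017], 0],
  ],
)

```text
time_s: 7.08
eef_pos: [0.6082, -0.0532, 0.2232]
ee_rot: [0.0, 0.162, 0.987, 0.0]
wrist_force: [-2.2, 1.1, 4.8]
grip_width: 0.19
gripper_force: 40.0
```

```bash
python3 - <<'E'
from h import *
f=arm.grab_frame("wrist"); print(plane(f,[(87,70),(360,0)],.004))
s=arm.get_state(); print(s["eef_pos"],s["wrist_force"])
E
```

```text
[[ 0.46705297 -0.1325073 ]
 [ 0.48514222  0.0417521 ]]
[ 0.60822702 -0.05323087  0.223181  ] [-2.4463312   0.30051735  4.36256576]
```

Converted, 0.2551 m is 0.4252, 0.2288 m is 0.3813.

>>> inch_along(
  ticks=[
    [0.5, [0, 0, 0], 0],
    [0.5, [0, 0, 0], 0],
    [0.5, [0, 0, 0], 0],
    [0.5, [0, 0, -0.0667], 0],
    [0.5, [0, 0, -0.1167], 0],
    [0.5, [0.05, 0.055, -0.1333], 0],
    [0.5, [0.1167, 0.13, -0.1333], 0],
    [0.5, [0.1833, 0.205, -0.1333], 0],
    [0.5, [0.25, 0.2783, -0.1333], 0],
    [0.5, [0.3167, 0.3533, -0.1333], 0],
    [0.5, [0.3667, 0.4083, -0.1333], 0],
    [0.5, [0.3813, 0.4252, -0.1333], 0],
    [0.5, [0.3813, 0.4252, -0.1333], 0],
    [0.5, [0.3813, 0.4252, -0.1333], 0],
  ],
)

```text
time_s: 8.88
eef_pos: [0.4735, 0.2598, 0.3027]
ee_rot: [0.0, 0.163, 0.987, -0.0]
wrist_force: [-0.4, 0.2, -0.2]
grip_width: 0.499
gripper_force: 0.0
```

```bash
python3 - <<'E'
from h import *
f=arm.grab_frame("wrist"); save(f,"w4")
s=arm.get_state(); print(s["eef_pos"],shift(np.array([.4727,.2615,.2285])-s["eef_pos"]))
for n,p in dict(cap=(.4727,.2615,.095),foot=(.4727,.2615,.009)).items(): print(n,proj(f,[p]))
E
```

```text
[0.47358071 0.25969019 0.30273592] [0.0015 0.0015 0.0742]
cap [[277.8359107  234.83136476]]
foot [[277.00854117 203.68221584]]
```

View pics/w4.png

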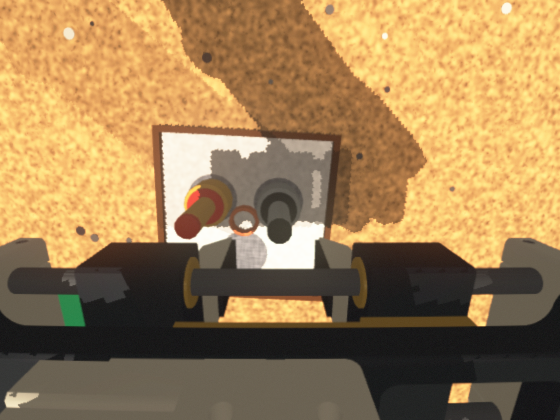

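The punch cap is at (280,231) and its foot at about (277,203), which matches the prediction. The blue seat is bare at about (248,252).

Converted, 0.0742 m is 0.1237, 0.06 m is 0.1.

>>> inch_along(
  ticks=[
    [0.5, [0.0025, 0.0025, 0.05], 0],
    [0.5, [0.0025, 0.0025, 0.1], 0],
    [0.5, [0.0025, 0.0025, 0.1237], 0],
    [0.5, [0.0025, 0.0025, 0.1237], 0],
    [0.5, [0.0025, 0.0025, 0.1237], 0],
    [0, [0.0025, 0.0025, 0.1237], 0],
    [0, [0.0025, 0.0025, 0.1237], 0],
    [0, [0.0025, 0.0025, 0.1237], 0],
    [0, [0.0025, 0.0025, 0.1237], 0],
    [0, [0.0025, 0.0025, 0.1237], 0],
  ],
  clamp_n=40,
)

```text
time_s: 10.18
eef_pos: [0.4718, 0.2635, 0.2287]
ee_rot: [0.0, 0.162, 0.987, 0.0]
wrist_force: [-1.0, -1.2, 4.3]
grip_width: 0.187
gripper_force: 40.0
```

>>> inch_along(
  ticks=[
    [0, [0, 0, -0.05], 0],
    [0, [0, 0, -0.1167], 0],
    [0, [0, 0, -0.1667], 0],
    [0, [-0.0167, -0.03, -0.175], 0],
    [0, [-0.0583, -0.105, -0.175], 0],
    [0, [-0.1, -0.18, -0.175], 0],
    [0, [-0.1467, -0.265, -0.1667], 0],
    [0, [-0.1917, -0.3467, -0.1333], 0],
    [0, [-0.2167, -0.3917, -0.0833], 0],
    [0, [-0.2255, -0.407, -0.0333], 0],
    [0, [-0.2255, -0.407, 0], 0],
    [0, [-0.2255, -0.407, 0.0067], 0],
    [0, [-0.2255, -0.407, 0.0083], 0],
    [0, [-0.2255, -0.407, 0.0083], 0],
  ],
)

```text
time_s: 11.92
eef_pos: [0.5206, -0.0136, 0.2239]
ee_rot: [-0.001, 0.163, 0.987, -0.001]
wrist_force: [-7.1, -4.1, 18.2]
grip_width: 0.186
gripper_force: 40.0
```

Converted, 0.1815 m is 0.3025, 0.1371 m is 0.2285.

>>> inch_along(
  ticks=[
    [0.5, [0, 0, 0], 0],
    [0.5, [0, 0, 0], 0],
    [0.5, [0, 0, 0], 0],
    [0.5, [0, 0, -0.0667], 0],
    [0.5, [0, 0, -0.1167], 0],
    [0.5, [0.0333, 0.0433, -0.1333], 0],
    [0.5, [0.0833, 0.11, -0.1333], 0],
    [0.5, [0.1333, 0.1767, -0.1333], 0],
    [0.5, [0.1833, 0.2433, -0.1333], 0],
    [0.5, [0.2167, 0.2867, -0.1333], 0],
    [0.5, [0.2285, 0.3025, -0.1333], 0],
    [0.5, [0.2285, 0.3025, -0.1333], 0],
    [0.5, [0.2285, 0.3025, -0.1333], 0],
    [0.5, [0.2285, 0.3025, -0.1333], 0],
    [0.5, [0.2285, 0.3025, -0.1333], 0],
  ],
)

```text
time_s: 13.8
eef_pos: [0.4503, 0.2038, 0.3035]
ee_rot: [0.0, 0.162, 0.987, -0.0]
wrist_force: [-0.4, -0.1, -0.4]
grip_width: 0.496
gripper_force: 0.0
```

```bash
python3 - <<'E'
from h import *
f=arm.grab_frame("wrist"); save(f,"w5",(80,90,420,300),2.3)
s=arm.get_state(); print(s["eef_pos"],shift(np.array([.4488,.2021,.2285])-s["eef_pos"]))
for p in [(.4488,.2021,.095),(.4488,.2021,.009),(.4783,.2253,.009),(.5126,.2114,.009),(.4731,.2619,.009)]: print((proj(f,[p])-[80,90])*2.3)
E
```

```text
[0.45025485 0.20400806 0.30357212] [ 0.0008 -0.0023  0.0751]
[[443.06384065 333.85345719]]
[[444.53813145 262.33717226]]
[[517.4229631  308.37376866]]
[[510.23397624 386.99397978]]
[[596.00612331 271.14014649]]
```

View pics/w5.png

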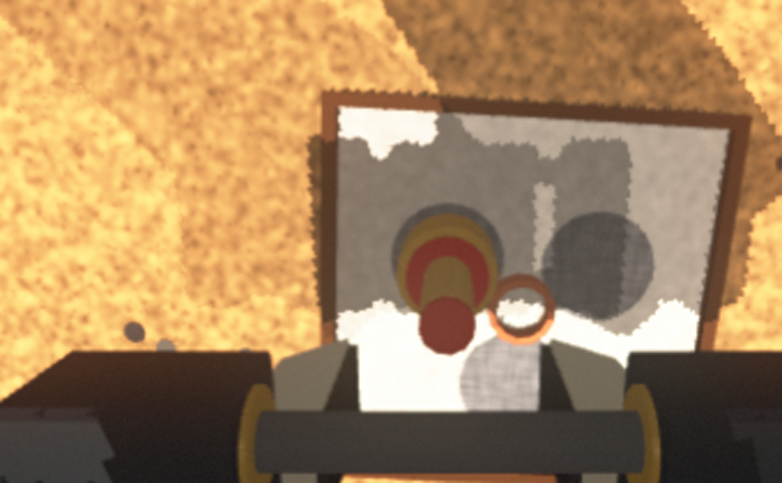

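The red foot and seat are at about (447,258) in the crop. The empty punch seat is at (598,265) and the ring at (522,307). These sit 1–2 mm from the predictions in tool +x/+y.

Converted, 0.0751 m is 0.1252, 0.06 m is 0.1.

>>> inch_along(
  ticks=[
    [0.5, [0.003, -0.0017, 0.05], 0],
    [0.5, [0.003, -0.0017, 0.1], 0],
    [0.5, [0.003, -0.0017, 0.1252], 0],
    [0.5, [0.003, -0.0017, 0.1252], 0],
    [0.5, [0.003, -0.0017, 0.1252], 0],
    [0, [0.003, -0.0017, 0.1252], 0],
    [0, [0.003, -0.0017, 0.1252], 0],
    [0, [0.003, -0.0017, 0.1252], 0],
    [0, [0.003, -0.0017, 0.1252], 0],
    [0, [0.003, -0.0017, 0.1252], 0],
  ],
  clamp_n=40,
)

```text
time_s: 15.1
eef_pos: [0.448, 0.2042, 0.2286]
ee_rot: [0.0, 0.162, 0.987, 0.0]
wrist_force: [-0.5, -0.4, 3.9]
grip_width: 0.188
gripper_force: 40.0
```

>>> inch_along(
  ticks=[
    [0, [0, 0, -0.05], 0],
    [0, [0, 0, -0.1167], 0],
    [0, [0, 0, -0.1667], 0],
    [0, [-0.025, -0.0392, -0.175], 0],
    [0, [-0.0667, -0.1045, -0.175], 0],
    [0, [-0.1167, -0.1833, -0.175], 0],
    [0, [-0.1667, -0.2617, -0.175], 0],
    [0, [-0.2167, -0.34, -0.175], 0],
    [0, [-0.2583, -0.405, -0.15], 0],
    [0, [-0.2783, -0.4365, -0.1], 0],
    [0, [-0.2783, -0.4365, -0.0333], 0],
    [0, [-0.2783, -0.4365, 0], 0],
    [0, [-0.2783, -0.4365, 0.0067], 0],
    [0, [-0.2783, -0.4365, 0.0067], 0],
    [0, [-0.2783, -0.4365, 0.0067], 0],
    [0, [-0.2783, -0.4365, 0.0075], 0],
  ],
)

```text
time_s: 17.1
eef_pos: [0.5227, -0.0972, 0.224]
ee_rot: [0.0, 0.162, 0.987, 0.0]
wrist_force: [-0.5, 0.6, 1.3]
grip_width: 0.194
gripper_force: 40.0
```

Converted, 0.2932 m is 0.4887, 0.1468 m is 0.2447.

>>> inch_along(
  ticks=[
    [0.5, [0, 0, 0], 0],
    [0.5, [0, 0, 0], 0],
    [0.5, [0, 0, 0], 0],
    [0.5, [0, 0, -0.0667], 0],
    [0.5, [0, 0, -0.1167], 0],
    [0.6, [0.0333, 0.0667, -0.1417], 0],
    [0.6, [0.0667, 0.1333, -0.1417], 0],
    [0.6, [0.1, 0.2, -0.1333], 0],
    [0.6, [0.1417, 0.2833, -0.1333], 0],
    [0.6, [0.1833, 0.3667, -0.1333], 0],
    [0.6, [0.2167, 0.4333, -0.1], 0],
    [0.6, [0.2447, 0.4887, -0.05], 0],
    [0.6, [0.2447, 0.4887, -0.05], 0],
    [0.6, [0.2447, 0.4887, -0.05], 0],
    [0.6, [0.2447, 0.4887, -0.05], 0],
  ],
)

```text
time_s: 18.98
eef_pos: [0.4778, 0.2262, 0.2547]
ee_rot: [0.001, 0.163, 0.987, 0.0]
wrist_force: [-0.2, -1.1, -0.3]
grip_width: 0.604
gripper_force: 0.0
```

```bash
python3 - <<'E'
from h import *
f=arm.grab_frame("wrist"); save(f,"w6")
s=arm.get_state(); print(s["eef_pos"],s["joints"].round(2),shift(np.array([.4771,.2274,.188])-s["eef_pos"]))
print(proj(f,[(.4771,.2274,.014)]))
g=arm.grab_frame("scene"); save(g,"s6")
E
python3 - <<'E'
import cv2,numpy as np
a=cv2.imread("pics/w6.png"); b=cv2.imread("pics/s6.png")[0:260,200:480]
b=cv2.resize(b,None,fx=1.6,fy=1.6); c=np.zeros((420,800,3),np.uint8); c[:,:340]=a[:,110:450]; c[:416,345:345+448]=b[:416]; cv2.imwrite("pics/c6.png",c)
E
```

```text
[0.47772275 0.22624499 0.25468795] [-0.69  0.46  0.2   1.99 -0.14  0.7   0.84] [0.001  0.0009 0.0667]
[[276.57137999 220.53094072]]
```

View pics/c6.png

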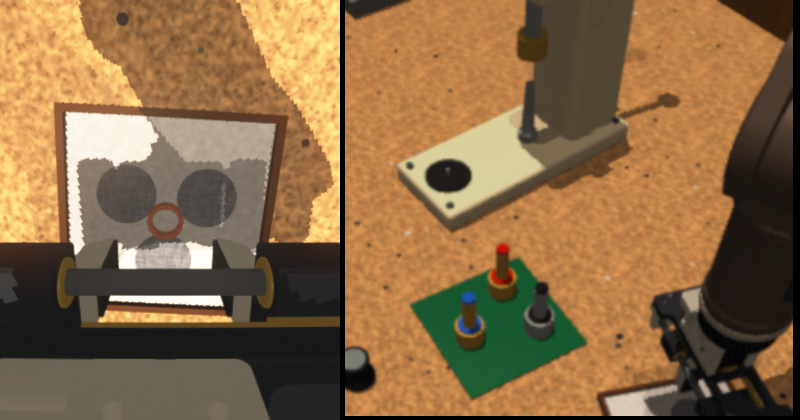

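Left: the ring is at (275,221) as predicted, with the empty seats at (236,194) and (317,197). Right: all three pieces stand upright on the mat. The pad is at scene (264.4,109.4) and the lever post stands behind it near (314,84).

Converted, 0.065 m is 0.1083, 0.055 m is 0.0917.

>>> inch_along(
  ticks=[
    [0.6, [0.0017, 0, 0.05], 0],
    [0.6, [0.0017, 0, 0.0917], 0],
    [0.6, [0.0017, 0, 0.1083], 0],
    [0.6, [0.0017, 0, 0.1083], 0],
    [0.6, [0.0017, 0, 0.1083], 0],
    [0, [0.0017, 0, 0.1083], 0],
    [0, [0.0017, 0, 0.1083], 0],
    [0, [0.0017, 0, 0.1083], 0],
    [0, [0.0017, 0, 0.1083], 0],
    [0, [0.0017, 0, 0.1083], 0],
  ],
  clamp_n=15,
)

```text
time_s: 20.32
eef_pos: [0.4762, 0.2278, 0.1891]
ee_rot: [0.0, 0.162, 0.987, 0.0]
wrist_force: [-0.1, -0.3, 3.7]
grip_width: 0.3
gripper_force: 15.0
```

```bash
python3 - <<'E'
from h import *
g=arm.grab_frame("scene"); h=arm.grab_frame("side")
c=plane(g,[(264.4,109.4)],.035)[0]; F=plane(g,[(233.8,104.4),(266.9,138.8)],.031); print("pad",c,"front",F,np.linalg.norm(F[1]-F[0]))
e=F[1]-F[0]; print("front edge angle",np.degrees(np.arctan2(*e[::-1])))
b=plane(g,[(313.8,84.4)],.031)[0]; print("post",b,b-c, np.linalg.norm(b-c))
# post height: z such that ray of top passes nearest the vertical through post base
print([(z,plane(g,[(314.4,51.9)],z)[0].round(3).tolist()) for z in(.06,.08,.1,.12,.14)])
print("tri pad",tri([g,h],[(264.4,109.4),(393,178)]))
E
```

```text
pad [ 0.47549941 -0.31064053] front [[ 0.52647127 -0.37318249]
 [ 0.52283308 -0.22572291]] 0.14750445570718346
front edge angle 91.41333938065691
post [ 0.31708956 -0.32190374] [-0.15840986 -0.01126321] 0.15880977058263807
[(0.06, [0.261, -0.399]), (0.08, [0.278, -0.376]), (0.1, [0.296, -0.354]), (0.12, [0.313, -0.331]), (0.14, [0.331, -0.309])]
tri pad [ 0.47424564 -0.31244253  0.03192688]
```

```bash
python3 - <<'E'
from h import *
g=arm.grab_frame("scene"); h=arm.grab_frame("side")
print("base px",proj(g,[(0,0,0),(0,0,.1)]),proj(h,[(0,0,0)]))
q=lambda P:[((x-345)/1.6+200,y/1.6) for x,y in P]
print("rear corner, column base L,front,R",plane(g,q([(626,122),(534,115),(575,138),(615,118)]),.031).round(3).tolist())
print("side rear/front",plane(h,[(505,250),(363,188),(387,163)],.031).round(3).tolist())
w=.075
for n,f in(("g",g),("h",h)):
    im=f["color"][:,:,::-1].copy()
    for a in(0,np.pi/2*-1+0): pass
    cx,cy,a=.4755,-.3115,np.radians(181.4); M=np.array([[np.cos(a),-np.sin(a)],[np.sin(a),np.cos(a)]])
    for pts,col in (([(-.05,-w,.031),(-.05,w,.031),(.31,w,.031),(.31,-w,.031)],(0,0,255)),([(.13,-.03,.34),(.13,.03,.34),(.13,.03,.031),(.13,-.03,.031)],(255,0,0))):
        P=[[*(M@np.array(p[:2])+[cx,cy]),p[2]] for p in pts]
        cv2.polylines(im,[proj(f,P).astype(int)],True,col,1)
    if n=="g": A=im[0:260,190:560]
    else: B=im[0:260,130:560]
c=np.hstack([A,B]); cv2.imwrite("pics/m7.png",c)
E
```

```text
base px [[492.45720424 115.33024966]
 [508.14513774  82.37920912]] [[539.9620986  403.34521679]]
rear corner, column base L,front,R [[0.166, -0.256], [0.278, -0.356], [0.258, -0.272], [0.174, -0.274]]
side rear/front [[0.169, -0.264], [0.511, -0.226], [0.518, -0.357]]
```

View pics/m7.png

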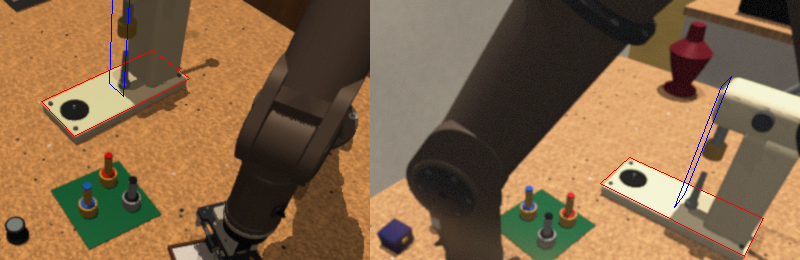

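The machine outline fits in both views. Its head lies towards world -x, with the overhang starting at x≈0.345 and y≈-0.31. I'll carry the ring high along x≈0.476.

The rows are not in the units I measure in: shifts go in shares of 0.6 m and turns go in shares of pi/2 rad. I convert before sending: -0.5117 m is -0.8528, -0.503 m is -0.8383.

>>> inch_along(
  ticks=[
    [0, [0, 0, -0.0333], 0],
    [0, [0, 0, -0.1], 0],
    [0, [0, 0, -0.1667], 0],
    [0, [-0.0133, -0.0417, -0.185], 0],
    [0, [-0.0417, -0.125, -0.185], 0],
    [0, [-0.07, -0.21, -0.185], 0],
    [0, [-0.0983, -0.295, -0.185], 0],
    [0, [-0.1267, -0.3792, -0.185], 0],
    [0, [-0.155, -0.4633, -0.185], 0],
    [0, [-0.1833, -0.5483, -0.185], 0],
    [0, [-0.2117, -0.6333, -0.185], 0],
    [0, [-0.24, -0.7183, -0.185], 0],
    [0, [-0.2633, -0.7883, -0.185], 0],
    [0, [-0.28, -0.8383, -0.185], 0],
    [0, [-0.2848, -0.8528, -0.185], 0],
    [0, [-0.2848, -0.8528, -0.185], 0],
    [0, [-0.2848, -0.8528, -0.185], 0],
    [0, [-0.2848, -0.8528, -0.185], 0],
  ],
  clamp_n=20,
)

```text
time_s: 22.78
eef_pos: [0.4752, -0.3104, 0.2999]
ee_rot: [-0.0, 0.161, 0.987, 0.0]
wrist_force: [-0.5, 0.4, -0.4]
grip_width: 0.298
gripper_force: 20.0
```

```bash
python3 - <<'E'
from h import *
f=arm.grab_frame("wrist"); g=arm.grab_frame("side")
s=arm.get_state(); print(s["eef_pos"],s["joints"].round(2),shift(np.array([.475,-.3115,.24])-s["eef_pos"]))
print(proj(f,[(.475,-.3115,.035),(.475,-.3115,.0475)]))
c=np.hstack([f["color"][60:360,60:460],g["color"][0:300,160:560]]); cv2.imwrite("pics/w8.png",c[:,:,::-1])
E
```

```text
[ 0.47506499 -0.31089809  0.29997812] [ 0.24  0.46  0.33  1.86 -0.2   0.85  1.92] [-0.0001 -0.0006  0.06  ]
[[274.0223756  213.77272908]
 [273.99369539 217.97788757]]
```

View pics/w8.png

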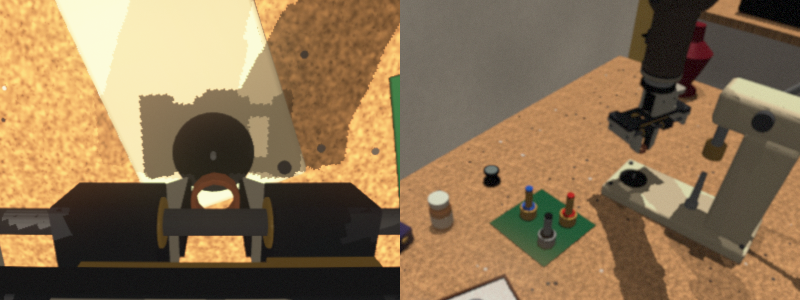

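The pin is at (273,215), as predicted. The ring is held between the fingers and the arm is clear of the head.

Converted, 0.083 m is 0.1383, 0.08 m is 0.1333.

>>> inch_along(
  ticks=[
    [0, [0, -0.0005, 0.05], 0],
    [0, [0, -0.0005, 0.0917], 0],
    [0, [0, -0.0005, 0.1083], 0],
    [0, [0, -0.0005, 0.125], 0],
    [0, [0, -0.0005, 0.1333], 0],
    [0, [0, -0.0005, 0.1383], 0],
    [0, [0, -0.0005, 0.1383], 0],
    [0, [0, -0.0005, 0.1383], 0],
    [0, [0, -0.0005, 0.1383], 0],
  ],
)

```text
time_s: 24.0
eef_pos: [0.4748, -0.3121, 0.2172]
ee_rot: [0.0, 0.162, 0.987, -0.0]
wrist_force: [-0.5, 0.8, -1.6]
grip_width: 0.299
gripper_force: 20.0
```

>>> inch_along(
  ticks=[
    [0, [0, 0, 0.0017], 0],
    [0, [0, 0, 0.0017], 0],
  ],
)

```text
time_s: 24.25
eef_pos: [0.4748, -0.3121, 0.2162]
ee_rot: [0.0, 0.162, 0.987, -0.0]
wrist_force: [-0.2, 0.8, 3.5]
grip_width: 0.303
gripper_force: 20.0
```

Converted, -0.083 m is -0.1383, -0.05 m is -0.0833.

>>> inch_along(
  ticks=[
    [0.5, [0, 0, 0], 0],
    [0.5, [0, 0, 0], 0],
    [0.5, [0, 0, 0], 0],
    [0.5, [0, 0, 0], 0],
    [0.5, [0, 0, -0.0333], 0],
    [0.5, [0, 0, -0.0833], 0],
    [0.5, [0, 0, -0.1383], 0],
    [0.5, [0, 0, -0.1383], 0],
    [0.5, [0, 0, -0.1383], 0],
    [0.5, [0, 0, -0.1383], 0],
  ],
)

```text
time_s: 25.5
eef_pos: [0.4744, -0.3118, 0.2979]
ee_rot: [-0.001, 0.162, 0.987, 0.0]
wrist_force: [-1.2, 0.2, -0.5]
grip_width: 0.501
gripper_force: 0.0
```

```bash
python3 - <<'E'
from h import *
f=arm.grab_frame("wrist"); g=arm.grab_frame("scene")
s=arm.get_state(); print(s["eef_pos"])
A=cv2.resize(f["color"][150:270,200:350],None,fx=2.6,fy=2.6,interpolation=cv2.INTER_CUBIC)
B=cv2.resize(g["color"][75:195,215:365],None,fx=2.6,fy=2.6,interpolation=cv2.INTER_CUBIC)
cv2.imwrite("pics/w9.png",np.hstack([A,B])[:,:,::-1])
for i,(f,n) in enumerate([(g,"scene")]):
    for t in("red_die","punch","blue_die"):
        print(t,[(np.round(d["xy"],1).tolist(),round(d["p"],2)) for d in arm.recognise(f,t)][:1])
print(proj(g,[(.5227,-.0972,.05),(.5206,-.0136,.05),(.6082,-.0532,.05)]).round(1).tolist())
E
```

```text
[ 0.47449104 -0.31187333  0.29802739]
red_die [([297.8, 175.2], 0.74)]
punch [([322.1, 196.9], 0.69)]
blue_die [([275.4, 202.8], 0.85)]
[[298.4, 167.3], [322.0, 191.6], [276.7, 197.9]]
```

View pics/w9.png

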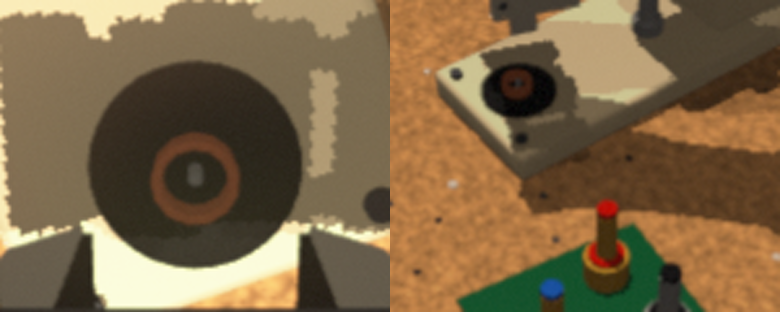

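The ring lies flat around the pin: ring at (196,178), pin at (196,175) in the left crop. Next I return the red die.

Converted, 0.2189 m is 0.3648, 0.074 m is 0.1233.

>>> inch_along(
  ticks=[
    [0.5, [0.0067, 0.0583, 0], 0],
    [0.5, [0.0133, 0.1333, 0], 0],
    [0.5, [0.0217, 0.2083, 0], 0],
    [0.5, [0.03, 0.2833, 0], 0],
    [0.5, [0.035, 0.3417, 0], 0],
    [0.5, [0.038, 0.3648, 0], 0],
    [0.5, [0.038, 0.3648, 0], 0],
    [0.5, [0.038, 0.3648, 0], 0],
    [0.5, [0.038, 0.3648, 0], 0],
    [0.5, [0.038, 0.3648, 0.05], 0],
    [0.5, [0.038, 0.3648, 0.1], 0],
    [0.5, [0.038, 0.3648, 0.1233], 0],
    [0.5, [0.038, 0.3648, 0.1233], 0],
    [0.5, [0.038, 0.3648, 0.1233], 0],
    [0.5, [0.038, 0.3648, 0.1233], 0],
  ],
)

```text
time_s: 27.62
eef_pos: [0.5234, -0.0975, 0.2259]
ee_rot: [0.001, 0.162, 0.987, 0.0]
wrist_force: [0.0, 0.2, 0.6]
grip_width: 0.503
gripper_force: 0.0
```

```bash
python3 -c "
from h import *
s=arm.get_state();print(s['eef_pos'],shift(np.array([.5227,-.0972,.2240])-s['eef_pos']),shift(np.array([.448,.2042,.2286])-np.array([.5227,-.0972,.2240])))"
```

```text
[ 0.52338923 -0.09746203  0.2258884 ] [0.0007 0.     0.0019] [ 0.167   0.2618 -0.0047]
```

Converted, -0.103 m is -0.1717, 0.0012 m is 0.002.

>>> inch_along(
  ticks=[
    [0.5, [0.0012, 0, 0.002], 0],
    [0.5, [0.0012, 0, 0.002], 0],
    [0, [0.0012, 0, 0.002], 0],
    [0, [0.0012, 0, 0.002], 0],
    [0, [0.0012, 0, 0.002], 0],
    [0, [0.0012, 0, 0.002], 0],
    [0, [0.0012, 0, 0.002], 0],
    [0, [0.0012, 0, -0.0333], 0],
    [0, [0.0012, 0, -0.1], 0],
    [0, [0.0012, 0, -0.1667], 0],
    [0, [0.0012, 0, -0.1717], 0],
  ],
  clamp_n=40,
)

```text
time_s: 29.0
eef_pos: [0.523, -0.0974, 0.3302]
ee_rot: [0.002, 0.162, 0.987, 0.0]
wrist_force: [0.8, -0.4, -3.4]
grip_width: 0.187
gripper_force: 40.0
```

>>> inch_along(
  ticks=[
    [0, [0.025, 0.0392, 0], 0],
    [0, [0.0667, 0.1045, 0], 0],
    [0, [0.1167, 0.1833, 0], 0],
    [0, [0.1667, 0.2617, 0], 0],
    [0, [0.2167, 0.34, 0], 0],
    [0, [0.2583, 0.405, 0.0167], 0],
    [0, [0.2783, 0.4363, 0.0667], 0],
    [0, [0.2783, 0.4363, 0.1167], 0],
    [0, [0.2783, 0.4363, 0.1167], 0],
    [0, [0.2783, 0.4363, 0.1167], 0],
    [0, [0.2783, 0.4363, 0.1167], 0],
  ],
)

```text
time_s: 30.38
eef_pos: [0.4481, 0.2041, 0.2589]
ee_rot: [0.001, 0.162, 0.987, 0.001]
wrist_force: [0.9, -0.5, -2.9]
grip_width: 0.187
gripper_force: 40.0
```

```bash
python3 - <<'E'
from h import *
f=arm.grab_frame("wrist"); save(f,"w10",(140,80,440,300),2.6)
s=arm.get_state(); print(s["eef_pos"],shift(np.array([.448,.2042,.2293])-s["eef_pos"]))
E
```

```text
[0.44810908 0.20412577 0.25889938] [ 0.0002 -0.      0.0296]
```

View pics/w10.png

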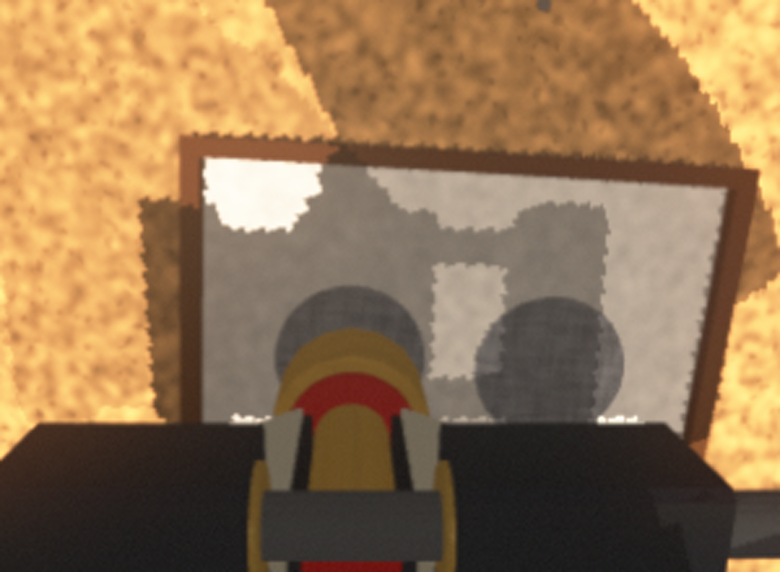

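The foot (352) lines up with the seat (350) in the crop. I'll set it down, release and go for the punch.

Converted, 0.0302 m is 0.0503, 0.0296 m is 0.0493.

>>> inch_along(
  ticks=[
    [0, [0.0003, 0, 0.025], 0],
    [0, [0.0003, 0, 0.0433], 0],
    [0, [0.0003, 0, 0.0493], 0],
    [0, [0.0003, 0, 0.0493], 0],
    [0, [0.0003, 0, 0.0503], 0],
    [0, [0.0003, 0, 0.0503], 0],
    [0, [0.0003, 0, 0.0503], 0],
  ],
)

```text
time_s: 31.3
eef_pos: [0.4474, 0.2044, 0.2277]
ee_rot: [0.0, 0.162, 0.987, 0.0]
wrist_force: [0.1, -1.0, -3.1]
grip_width: 0.187
gripper_force: 40.0
```

>>> inch_along(
  ticks=[
    [0.5, [0, 0, 0], 0],
    [0.5, [0, 0, 0], 0],
    [0.5, [0, 0, 0], 0],
    [0.5, [0, 0, -0.0667], 0],
    [0.5, [0, 0, -0.125], 0],
    [0.5, [-0.0333, -0.0442, -0.1333], 0],
    [0.5, [-0.0833, -0.1105, -0.1333], 0],
    [0.5, [-0.1333, -0.1767, -0.1333], 0],
    [0.5, [-0.1833, -0.243, -0.1333], 0],
    [0.5, [-0.2167, -0.2872, -0.1333], 0],
    [0.5, [-0.2305, -0.3055, -0.1333], 0],
    [0.5, [-0.2305, -0.3055, -0.1333], 0],
    [0.5, [-0.2305, -0.3055, -0.0833], 0],
    [0.5, [-0.2305, -0.3055, -0.0167], 0],
    [0.5, [-0.2305, -0.3055, 0.0067], 0],
    [0.5, [-0.2305, -0.3055, 0.0067], 0],
    [0.5, [-0.2305, -0.3055, 0.0067], 0],
  ],
)

```text
time_s: 33.42
eef_pos: [0.5205, -0.0131, 0.2249]
ee_rot: [0.001, 0.161, 0.987, 0.0]
wrist_force: [0.4, -0.7, 0.6]
grip_width: 0.503
gripper_force: 0.0
```

```bash
python3 -c "
from h import *
s=arm.get_state();print(s['eef_pos'],shift(np.array([.5206,-.0136,.2247])-s['eef_pos']),shift(np.array([.4718,.2635,.2287])-np.array([.5206,-.0136,.2239])))"
```

```text
[ 0.52048363 -0.01306121  0.22485361] [-0.0003 -0.0005  0.0002] [ 0.1346  0.2471 -0.0048]
```

Converted, -0.105 m is -0.175, -0.0005 m is -0.0008.

>>> inch_along(
  ticks=[
    [0.5, [0, -0.0008, 0], 0],
    [0.5, [0, -0.0008, 0], 0],
    [0, [0, -0.0008, 0], 0],
    [0, [0, -0.0008, 0], 0],
    [0, [0, -0.0008, 0], 0],
    [0, [0, -0.0008, 0], 0],
    [0, [0, -0.0008, 0], 0],
    [0, [0, -0.0008, -0.0333], 0],
    [0, [0, -0.0008, -0.1], 0],
    [0, [0, -0.0008, -0.1667], 0],
    [0, [0, -0.0008, -0.175], 0],
  ],
  clamp_n=40,
)

```text
time_s: 34.8
eef_pos: [0.5204, -0.014, 0.3307]
ee_rot: [0.002, 0.162, 0.987, 0.001]
wrist_force: [1.2, 0.2, -3.9]
grip_width: 0.191
gripper_force: 40.0
```

>>> inch_along(
  ticks=[
    [0, [0.025, 0.0458, 0], 0],
    [0, [0.0583, 0.1072, 0], 0],
    [0, [0.1, 0.1833, 0], 0],
    [0, [0.1417, 0.26, 0], 0],
    [0, [0.1833, 0.3367, 0], 0],
    [0, [0.2133, 0.3917, 0], 0],
    [0, [0.2243, 0.4118, 0], 0],
    [0, [0.2243, 0.4118, 0.0333], 0],
    [0, [0.2243, 0.4118, 0.1], 0],
    [0, [0.2243, 0.4118, 0.1417], 0],
    [0, [0.2243, 0.4118, 0.1417], 0],
    [0, [0.2243, 0.4118, 0.1417], 0],
    [0, [0.2243, 0.4118, 0.1417], 0],
  ],
)

```text
time_s: 36.42
eef_pos: [0.4716, 0.2633, 0.2448]
ee_rot: [0.001, 0.162, 0.987, 0.001]
wrist_force: [-0.0, 0.7, -4.7]
grip_width: 0.188
gripper_force: 40.0
```

```bash
python3 - <<'E'
from h import *
f=arm.grab_frame("wrist"); save(f,"w11",(60,60,480,300),1.9)
s=arm.get_state(); print(s["eef_pos"],shift(np.array([.4718,.2635,.229])-s["eef_pos"]))
E
```

```text
[0.47152881 0.26331162 0.24476081] [-0.0002  0.0002  0.0158]
```

Converted, 0.0162 m is 0.027, 0.015 m is 0.025.

>>> inch_along(
  ticks=[
    [0, [-0.0003, 0, 0.0167], 0],
    [0, [-0.0003, 0, 0.025], 0],
    [0, [-0.0003, 0, 0.027], 0],
    [0, [-0.0003, 0, 0.027], 0],
    [0, [-0.0003, 0, 0.027], 0],
    [0, [-0.0003, 0, 0.027], 0],
  ],
)

```text
time_s: 37.22
eef_pos: [0.4712, 0.263, 0.2277]
ee_rot: [-0.0, 0.162, 0.987, -0.0]
wrist_force: [-3.4, -2.7, 5.5]
grip_width: 0.192
gripper_force: 40.0
```

>>> inch_along(
  ticks=[
    [0.4, [0, 0, 0], 0],
    [0.4, [0, 0, 0], 0],
    [0.4, [0, 0, 0], 0],
    [0.4, [0, 0, -0.0667], 0],
    [0.4, [0, 0, -0.125], 0],
    [0.5, [-0.0333, -0.0367, -0.1333], 0],
    [0.5, [-0.1, -0.1117, -0.1333], 0],
    [0.5, [-0.1667, -0.1858, -0.1333], 0],
    [0.5, [-0.2333, -0.26, -0.1333], 0],
    [0.5, [-0.3, -0.3343, -0.1333], 0],
    [0.5, [-0.3583, -0.4, -0.1333], 0],
    [0.5, [-0.3838, -0.4278, -0.1333], 0],
    [0.5, [-0.3838, -0.4278, -0.1333], 0],
    [0.5, [-0.3838, -0.4278, -0.0833], 0],
    [0.5, [-0.3838, -0.4278, -0.0167], 0],
    [0.5, [-0.3838, -0.4278, 0.0067], 0],
    [0.5, [-0.3838, -0.4278, 0.0067], 0],
    [0.5, [-0.3838, -0.4278, 0.0067], 0],
    [0.5, [-0.3838, -0.4278, 0.0067], 0],
  ],
)

```text
time_s: 39.6
eef_pos: [0.6082, -0.0536, 0.2249]
ee_rot: [0.001, 0.162, 0.987, 0.0]
wrist_force: [0.6, 0.3, 0.2]
grip_width: 0.504
gripper_force: 0.0
```

```bash
python3 - <<'E'
from h import *
s=arm.get_state();print(s['eef_pos'],shift(np.array([.6082,-.0532,.2240])-s['eef_pos']),shift(np.array([.5124,.2114,.2285])-np.array([.6082,-.0532,.2232])))
E
```

```text
[ 0.60816534 -0.05356256  0.22488817] [0.0001 0.0004 0.0009] [ 0.1752  0.2202 -0.0055]
```

Converted, -0.105 m is -0.175, -0.1 m is -0.1667.

>>> inch_along(
  ticks=[
    [0.5, [0, 0.0007, 0.0007], 0],
    [0.5, [0, 0.0007, 0.0007], 0],
    [0, [0, 0.0007, 0.0007], 0],
    [0, [0, 0.0007, 0.0007], 0],
    [0, [0, 0.0007, 0.0007], 0],
    [0, [0, 0.0007, 0.0007], 0],
    [0, [0, 0.0007, 0.0007], 0],
    [0, [0, 0.0007, -0.0333], 0],
    [0, [0, 0.0007, -0.1], 0],
    [0, [0, 0.0007, -0.1667], 0],
    [0, [0, 0.0007, -0.175], 0],
  ],
  clamp_n=40,
)

```text
time_s: 40.98
eef_pos: [0.6084, -0.0535, 0.3309]
ee_rot: [0.002, 0.162, 0.987, 0.0]
wrist_force: [0.4, -0.3, -5.0]
grip_width: 0.195
gripper_force: 40.0
```

>>> inch_along(
  ticks=[
    [0, [0.0333, 0.0417, 0], 0],
    [0, [0.0833, 0.105, 0], 0],
    [0, [0.1417, 0.1783, 0], 0],
    [0, [0.2, 0.2517, 0], 0],
    [0, [0.25, 0.315, 0], 0],
    [0, [0.2833, 0.3567, 0], 0],
    [0, [0.292, 0.3687, 0.0333], 0],
    [0, [0.292, 0.3687, 0.1], 0],
    [0, [0.292, 0.3687, 0.1333], 0],
    [0, [0.292, 0.3687, 0.1333], 0],
    [0, [0.292, 0.3687, 0.1333], 0],
    [0, [0.292, 0.3687, 0.1333], 0],
  ],
)

```text
time_s: 42.48
eef_pos: [0.5127, 0.2124, 0.2494]
ee_rot: [0.001, 0.162, 0.987, 0.001]
wrist_force: [-0.6, 0.2, -4.0]
grip_width: 0.188
gripper_force: 40.0
```

```bash
python3 - <<'E'
from h import *
f=arm.grab_frame("wrist"); save(f,"w12",(110,50,450,310),2.3)
s=arm.get_state(); print(s["eef_pos"],shift(np.array([.5127,.2123,.229])-s["eef_pos"]))
E
```

```text
[0.51264803 0.21236825 0.24939031] [-0.     -0.0001  0.0204]
```

View pics/w12.png

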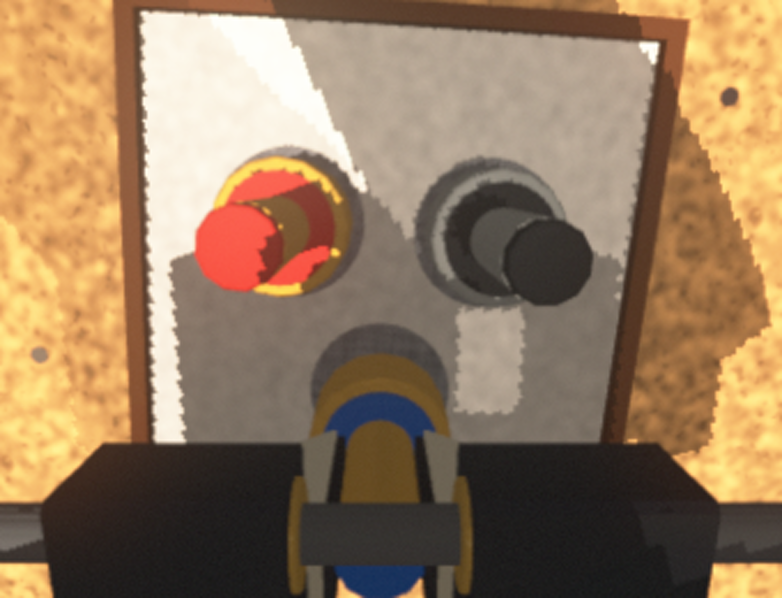

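The red die and the punch stand upright on their seats. The blue foot (381) is aligned with its seat (380), so I'll set it down.

Converted, 0.0208 m is 0.0347, 0.0204 m is 0.034.

>>> inch_along(
  ticks=[
    [0, [0, 0, 0.0167], 0],
    [0, [0, 0, 0.0283], 0],
    [0, [0, 0, 0.034], 0],
    [0, [0, 0, 0.0347], 0],
    [0, [0, 0, 0.0347], 0],
    [0, [0, 0, 0.0347], 0],
  ],
)

```text
time_s: 43.28
eef_pos: [0.5124, 0.2123, 0.2279]
ee_rot: [0.0, 0.162, 0.987, 0.0]
wrist_force: [0.1, 0.4, -4.3]
grip_width: 0.189
gripper_force: 40.0
```

>>> inch_along(
  ticks=[
    [0.5, [0, 0, 0], 0],
    [0.5, [0, 0, 0], 0],
    [0.5, [0, 0, 0], 0],
    [0.5, [0, 0, -0.0667], 0],
    [0.5, [0, 0, -0.1333], 0],
    [0.5, [0, 0, -0.2167], 0],
    [0.5, [-0.0582, 0.0088, -0.2217], 0],
    [0.5, [-0.0582, 0.0088, -0.2217], 0],
    [0.5, [-0.0582, 0.0088, -0.2217], 0],
    [0.5, [-0.0582, 0.0088, -0.2217], 0],
  ],
)

```text
time_s: 44.52
eef_pos: [0.5463, 0.2064, 0.3601]
ee_rot: [-0.001, 0.161, 0.987, -0.0]
wrist_force: [1.1, -0.6, 0.1]
grip_width: 0.502
gripper_force: 0.0
```

```bash
python3 - <<'E'
from h import *
from scipy.optimize import least_squares
f=arm.grab_frame("wrist"); cv2.imwrite("pics/w13.png",f["color"][:,:,::-1])
old=cv2.imread("pics/w1.png"); old=cv2.resize(old,(560,420),interpolation=cv2.INTER_AREA)[:,:,::-1]
print(arm.get_state()["eef_pos"])
for n,im in(("before",old),("now",f["color"])):
    h,s,v=[cv2.cvtColor(np.ascontiguousarray(im),cv2.COLOR_RGB2HSV)[:,:,i].astype(int) for i in range(3)]
    sub=np.zeros(h.shape,bool); sub[45:205,200:350]=1
    for k,m in dict(blue=(h>105)&(h<130)&(s>90)&(v>40),red=((h<6)|(h>172))&(s>170)&(v>90)).items():
        p=np.argwhere(m&sub); print(n,k,len(p),p.mean(0)[::-1] if len(p) else 0)
f2=arm.grab_frame("wrist")
for t in ["blue_die","red_die","punch","tray"]:
    print(t,[(np.round(d["xy"],1).tolist(),round(d["p"],2)) for d in arm.recognise(f2,t)][:1])
g=arm.grab_frame("scene")
for t in ["ring_blank","jar","ring_box","loupe"]: print(t,[(np.round(d["xy"],1).tolist(),round(d["p"],2)) for d in arm.recognise(g,t)][:1])
E
```

```text
[0.54636929 0.20642003 0.36024058]
before blue 32 [268.1875 152.375 ]
before red 345 [236.56231884 109.66666667]
now blue 0 0
now red 75 [237.97333333 109.37333333]
blue_die [([270.9, 165.5], 0.65)]
red_die [([238.4, 109.2], 0.6)]
punch [([305.3, 112.5], 0.61)]
tray [([271.3, 121.9], 0.89)]
ring_blank [([262.8, 106.6], 0.55)]
jar [([268.2, 283.2], 0.95)]
ring_box [([281.3, 346.1], 0.66)]
loupe [([203.7, 232.3], 0.69)]
```

```bash
python3 - <<'E'
from h import *
a=cv2.imread("pics/w1.png",0); b=cv2.resize(cv2.imread("pics/w13.png",0),(784,588),interpolation=cv2.INTER_LINEAR)
def ncc(c,r,R=7):
    x,y=c; t=a[y-r:y+r,x-r:x+r]; s=b[y-r-R:y+r+R,x-r-R:x+r+R]
    m=cv2.matchTemplate(s,t,cv2.TM_CCOEFF_NORMED); _,v,_,l=cv2.minMaxLoc(m); return (l[0]-R,l[1]-R),round(v,3)
for n,c,r in [("red",(338,150),32),("punch",(426,157),32),("blue",(378,229),30),("trayTL",(283,65),14),("trayTR",(495,78),14),("trayBL",(281,275),14),("trayBR",(472,283),14)]: print(n,ncc(c,r))
# blue foot / seat profile rows near its centre
hs=cv2.cvtColor(cv2.imread("pics/w13.png"),cv2.COLOR_BGR2HSV)
for y in (160,164,168): print(y,[f"{x}:{hs[y,x,0]},{hs[y,x,1]},{hs[y,x,2]}" for x in range(246,294)])
E
```

```text
red ((1, 0), 0.933)
punch ((0, -1), 0.966)
blue ((2, 0), 0.803)
trayTL ((0, 0), 0.989)
trayTR ((1, 0), 0.89)
trayBL ((1, 1), 0.976)
trayBR ((1, 0), 0.974)
160 ['246:14,58,140', '247:14,57,139', '248:15,58,140', '249:15,58,133', '250:13,58,115', '251:13,67,103', '252:16,112,116', '253:17,140,129', '254:17,144,131', '255:16,105,122', '256:164,29,97', '257:121,53,102', '258:121,63,105', '259:120,62,103', '260:121,62,103', '261:120,62,103', '262:123,56,100', '263:169,30,94', '264:15,100,112', '265:16,135,119', '266:17,138,120', '267:17,135,119', '268:17,139,117', '269:17,136,118', '270:16,137,115', '271:17,133,117', '272:17,134,116', '273:18,140,115', '274:18,138,116', '275:17,135,115', '276:15,113,111', '277:0,33,93', '278:120,56,95', '279:116,79,100', '280:116,81,101', '281:116,83,102', '282:115,83,102', '283:116,79,100', '284:123,51,95', '285:12,86,110', '286:17,139,123', '287:18,142,124', '288:17,118,112', '289:16,70,99', '290:12,46,94', '291:13,48,96', '292:14,50,122', '293:14,49,135']
164 ['246:15,58,141', '247:15,57,143', '248:15,57,143', '249:13,57,134', '250:14,67,114', '251:15,
[... 890 characters left out ...]
, '254:16,134,126', '255:0,42,103', '256:125,56,100', '257:122,63,102', '258:123,59,100', '259:125,50,97', '260:125,49,93', '261:123,56,100', '262:120,65,102', '263:121,68,102', '264:121,68,102', '265:120,64,103', '266:120,68,102', '267:120,65,102', '268:121,70,102', '269:120,68,101', '270:119,70,102', '271:119,73,102', '272:119,72,103', '273:120,71,100', '274:118,75,102', '275:118,75,102', '276:119,73,101', '277:122,67,95', '278:162,30,85', '279:163,21,84', '280:119,57,94', '281:117,77,99', '282:117,75,98', '283:117,79,97', '284:120,70,99', '285:2,35,95', '286:16,124,117', '287:18,150,124', '288:17,135,119', '289:14,90,102', '290:11,56,96', '291:13,52,113', '292:14,50,127', '293:14,51,129']
```

```bash
python3 -c "
from cell import arm
print(arm.finish_job())"
```

```text
the job is handed in; nothing more can be done
None
```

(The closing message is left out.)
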